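# Walk the tea crate home into its dock

## Robot

A 6-joint arm with a two-finger parallel gripper is mounted at the origin on a cart in front of the work surface, level with it; the furniture and walls round the work are solid. World frame = base frame: x ahead of the robot, y to its left, z up, the work surface at z = 0. Lengths are in mm, angles in degrees, forces in N, time in s.
With the tool pointing down it reaches from about 350 to 850 mm from the base axis. Payload 8.1 kg.
Tool frame: the origin (TCP) lies between the finger pads; the fingertips stand 25 mm ahead of it and the grasp point (between the pads) lies 6 mm ahead of it (r.tcp_to_tips is the distance from the TCP to the fingertips, in mm); z points along the fingers, y is the line along which they close (so a half turn about z gives the same grasp; the last joint's range is limited). The gripper opens to 85 mm and grips with 20 to 120 N. Pads are 22 mm wide; open, the fingers measure 114 mm over their backs; the gripper's body (76 mm by 85 mm) begins 54 mm behind the grasp point. The pads swing forward as they close: fully open they stand 13 mm farther back than shut.
Start: joints at [-68.892, 7.471, 85.268, -0, 87.261, -4.893], TCP at [263.05, -539.268, 256.292] pointing down, gripper open.
Joint ranges: [-169.43, 169.43], [-51.17, 129.36], [1.28, 143.12], [-76.62, 256.62], [0, 156.53], [-152.29, 152.29]. Speed limits (degrees/s): [136.94, 136.94, 159.86, 180, 180, 180].

## Interface

Orientations are given as [roll, pitch, yaw] about the fixed x, y, z axes, in that order (R = Rz(yaw) Ry(pitch) Rx(roll)).
In Python, from bench import r gives the robot as it stands.
- The arm moves only by the tool apply_moves, never from a script. Its arguments are lists of equal length, an entry for each row: "angular": the turn, a rotation vector about the world's x, y, z in units of 8 degrees (1.0 is 8 degrees), a list of three; "travel": the shift along the world's x, y, z in units of 40 mm (1.0 is 40 mm), a list of three; "jaw": the opening, from 0 (shut) to 1 (fully open). A call has 1 to 20 rows; each row shifts and turns the commanded pose from where the row before left it; what a row does not reach is not made up. A row lasts 1/8 s, in which the tool goes at most 62.5 mm and 10.7 degrees, less where a joint would pass 70% of its speed; a pose out of reach is approached as far as the arm can. A call is refused whole if a number of a shift passes 1 or a number of a turn 1, either way. A call with a gripper value outside its range is refused whole. The fingers move at their own pace and stop on an object; "force" is the grip in N (left out, the last holds). Time passes only in rows, so rows that do not move let the fingers close. It gives the time, the measured TCP pose, the force, the opening and the grip force at its end, in the units of the state.
- r.sense(): the state, without advancing time (a new reading comes with each control period).
- r.snapshot(name): name is "scene" or "top" or "wrist"; returns a dict with "color" (480x640x3 uint8, red, green, blue), "fx", "fy", "cx", "cy" (pixels), "R" (3x3) and "t" (3): a world point X has camera coordinates R X + t; the wrist camera has in their place "mount" (4x4, takes a point from camera to tool coordinates, whose origin is the TCP and whose axes are the flange's). Camera axes: x right, y down, z forward; pixel columns grow to the right and rows downward; lengths in mm; the calibration is good to about 2 mm. A picture is of the moment at which its call begins: read the wrist's pose just before it. There is no depth.
- r.hand_in(): hands the job in; it is judged then, once.
The state is a dict: "time": time; "joint_pos": joint angles; "qd": joint speeds; "joint_efforts": joint torques, N m; "tool_pos": TCP position; "tcp_rot": TCP orientation; "ft_force": force on the tool from outside, world axes, zero at the start; "wrist_torque": the same for the moment, N m; "finger_gap": finger opening in mm; "grip_force": force on a finger pad.
Only numpy, scipy, OpenCV 4.12 (cv2) and the standard library are available. Lean on these libraries where they do the work, as an engineer would, in place of code of your own. Each camera call takes 0.05 s, during which the arm holds its last target. There are 200 camera calls.

## Task

Take the marker pen that lies in the grey dock and lay it in the long front tray of the blue crate. Then, without lifting the crate, creep it forward into the dock by pushing its two orange corner bumpers in turn, left first and then right, at least two turns each, until it sits square against the dock's back rail. Press on nothing of the crate but the bumpers, keep it from ever swinging more than 20 degrees off the dock's direction, and leave the green mug and the tape roll alone.

Things in the scene. Friction and masses are not known exactly. Their poses are not given: they have to be found in the camera images.
- dock: fixed U-shaped dock of grey rails 22 mm high, open toward the robot. Origin: on the desk where the crate's origin lies when home and centred; x points into the dock (away from the robot), y left, z up. Back rail's inner face at x = +72.5 mm; side rails' inner faces at y = +-117 mm from x = 5 to 80 mm, flared outward by 23 degrees from there to x = -50 mm. Rails 16 mm thick.
- crate: loose flat-based blue crate, 145 (x) by 200 mm (y), about 0.75 kg with a food tin and a white cup standing loose in its two far compartments (tops up to 65 mm above the desk, either may be the left). Origin: centre of its underside; x forward, away from the robot, y left, z up. Far wall's outer face at x = +72.5 mm. Pushed at one corner it goes forward there and turns about the other.
- crate_tub: walls, clear front panel and dividers of the crate; origin and axes as the crate's; not to be pressed on. Front tray (nearest the robot): inside x = -67.5 to -17.5 mm, y = -95 to +95 mm, floor 6 mm above the underside, between the clear panel and a blue divider, both 30 mm high; side walls 45 mm, far wall 55 mm high, walls 5 mm thick.
- bumper_left: orange bumper fixed on the crate's front face at its left corner (+y), 34 mm wide (y), 45 mm high, from 4 to 49 mm above the desk, standing 12 mm out from the crate's front face. Origin: centre of its flat pushing face, which looks to the robot, at (-84.5, +83, 26.5) mm in the crate's frame; axes as the crate's
- bumper_right: the same bumper at the right corner (-y); origin at the centre of its pushing face, at (-84.5, -83, 26.5) mm in the crate's frame
- marker_mid (a point): centre of the loose marker pen, white with a red cap, 135 mm long, 17 mm thick, 20 g, lying on the desk inside the dock; its y axis runs along the pen; the point lies half-way up, 8 mm above the desk
- mug_green: loose green mug, 112 mm high, 87 mm by 118 mm over the handle; origin at the centre of its underside; to be left alone
- tape: loose roll of tape, lying flat, 104 mm across, 25 mm high; origin at the centre of its underside; to be left alone
There are look-alikes about, which are no part of the job. What is shaped like the part that bears marker_mid but yellow is not meant.

How it is judged (in metres and radians):
On the way, in this order (a step that is already met when the one before it is completed fails the run):
1. the marker lies in the crate's front tray, let go (x of marker_mid in the frame of crate between -0.07 and -0.015 m and y of marker_mid in the frame of crate between -0.095 and 0.095 m and z of marker_mid in the frame of crate below 0.035 m and contact force between the fingers and marker below 0.1 N), for 0.2 s.
2. the left bumper is pushed (contact force between the fingers and bumper_left above 1 N), for 0.1 s.
3. then the right bumper is pushed (contact force between the fingers and bumper_right above 1 N), for 0.1 s.
4. the left bumper is pushed again (contact force between the fingers and bumper_left above 1 N), for 0.1 s.
5. the right bumper is pushed again (contact force between the fingers and bumper_right above 1 N), for 0.1 s.
At the end, for the whole second after the job is handed in: The crate stands flat and at rest inside the dock, its far wall within 8 mm of the back rail, square to it within 0.06 rad (3.4 degrees), within 22 mm of the dock's middle line, and the marker lies in the crate's front tray (x of marker_mid in the frame of crate between -0.07 and -0.015 m and y of marker_mid in the frame of crate between -0.095 and 0.095 m and z of marker_mid in the frame of crate below 0.035 m and x of crate in the frame of dock between -0.008 and 0.008 m and y of crate in the frame of dock between -0.022 and 0.022 m and angle between the x axis of crate and the x axis of dock, either way round below 0.06 rad and height (world z) of crate below 0.006 m and angle between crate's own z axis and vertical below 0.05 rad and linear speed of crate below 0.01 m/s); the robot touches nothing.
It fails at once if the crate swings more than 20 degrees (0.36 rad) off the dock's direction (angle between the x axis of crate and the x axis of dock, either way round above 0.36 rad).
It fails at once if the crate is lifted by more than 12 mm or tilted by more than 0.15 rad (height (world z) of crate above 0.012 m or angle between crate's own z axis and vertical above 0.15 rad).
It fails at once if the fingers or the arm press with more than 3 N on the crate's walls, panel or dividers (contact force between any of the fingers, the arm and crate_tub above 3 N).
It fails at once if the green mug or the tape roll is moved by more than 25 mm, or the mug is tipped (distance of any of mug_green, tape from where it was at the start of the episode above 0.025 m or angle between mug_green's own z axis and vertical above 0.3 rad).
It also fails if it takes over 72 s, if anything falls off the work surface, if the arm or the gripper's body presses on something with over 40 N, if the wrist force passes 120 N, or if a joint passes its speed limit or range.

## Working session

There is one attempt and no reset: what is moved stays moved. The work goes in short steps, Python scripts to look and compute and a tool call to move; the robot and the scene stay as the last step left them, time stands still between calls to the robot, and variables do not carry over. Pictures are saved under pics/ and viewed, at most 10 in all, crops included, and the job is handed in when it is done.

Besides the shell and the picture viewer there is one more tool, called after "Call:" as name(argument=value, ...) on one line, values as JSON. apply_moves: Moves the arm, as the interface text tells. Its arguments: {"type":"object","properties":{"angular":{"type":"array"},"travel":{"type":"array"},"jaw":{"type":"array"},"force":{"type":"number"}},"required":["angular","travel","jaw"]}

```bash
mkdir -p pics
python3 - <<'E'
from bench import r
import cv2
print(r.sense())
for n in ("scene","top"):
    s=r.snapshot(n); cv2.imwrite(f"pics/{n}0.png",s["color"][:,:,::-1])
    print(n,s["fx"],s["fy"],s["cx"],s["cy"],s["R"],s["t"])
E
```

```text
{'time': 0.0, 'joint_pos': array([-6.88925490e+01,  7.51361675e+00,  8.53290657e+01, -1.99853290e-03,
        8.72610179e+01, -4.89246833e+00]), 'qd': array([ 0.06143381,  0.0761646 ,  0.03793876, -0.00702686, -0.05238097,
       -0.04197854]), 'joint_efforts': array([ 2.33198756e-03, -5.69398856e+01, -5.00548875e+01,  1.21062055e-05,
        1.49312324e-02, -2.32357860e-05]), 'tool_pos': array([ 262.85709965, -538.80372944,  255.26197809]), 'tcp_rot': array([-1.79896507e+02, -6.85537568e-03,  2.60000104e+01]), 'ft_force': array([-0.00795088,  0.64014706, -0.845322  ]), 'wrist_torque': array([0.00366522, 0.00774135, 0.01754633]), 'grip_force': 0.0, 'finger_gap': 85.12050608461861}
scene 557.2258993544995 557.2258993544995 328.47647732272964 232.97551135889336 [[-0.72770649 -0.68564984 -0.01809868]
 [-0.38779767  0.43306268 -0.81367665]
 [ 0.56573513 -0.58509915 -0.58103593]] [394.18863999 288.40864473 921.39911868]
top 436.32238673807865 436.32238673807865 318.1484565355048 234.4180203073235 [[ 0.01930705 -0.99895778  0.04135937]
 [-0.99028458 -0.02480434 -0.13682542]
 [ 0.13770871 -0.03831585 -0.98973138]] [-51.09503564 551.33332861 876.26382285]
```

View pics/top0.png

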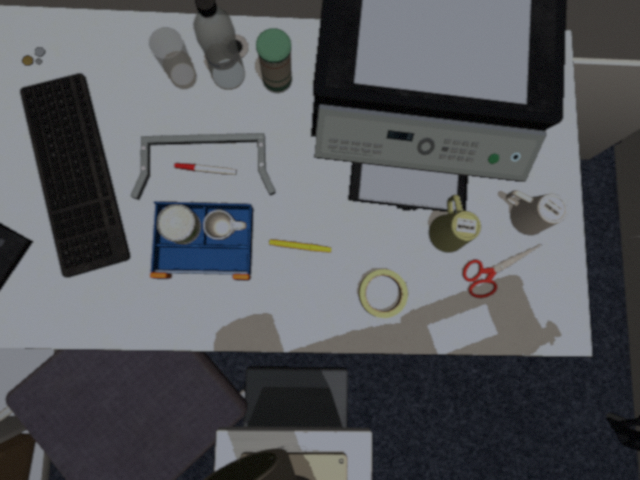

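View pics/scene0.png

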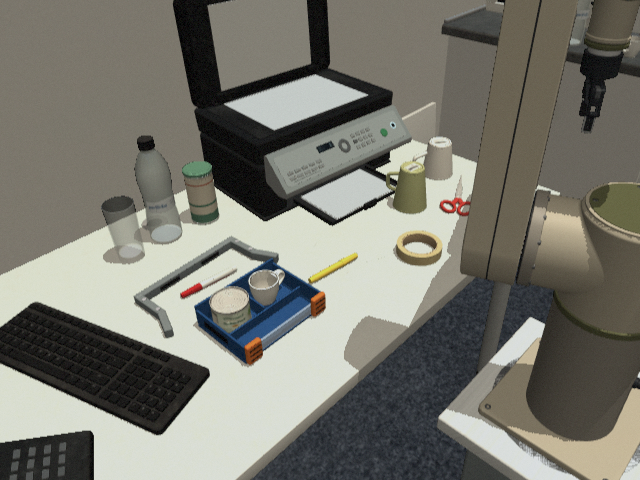

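The top view shows the dock (back rail about (142,138)–(265,136)), the red-capped marker (175,165)–(237,171), and the crate at about (202,240) with bumpers at (159,275) and (241,275). The scene view shows the same layout. I'll enlarge the top view next.

```bash
python3 - <<'E'
import cv2
a=cv2.imread("pics/top0.png")[125:285,125:285]
cv2.imwrite("pics/crop1.png",cv2.resize(a,(600,600),interpolation=cv2.INTER_CUBIC))
E
cat > h.py <<'E'
import numpy as np
def w(s,u,v,z):
    d=s["R"].T@np.array([(u-s["cx"])/s["fx"],(v-s["cy"])/s["fy"],1]); c=-s["R"].T@s["t"]
    return c+d*(z-c[2])/d[2]
E
```

```text
(no output)
```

View pics/crop1.png

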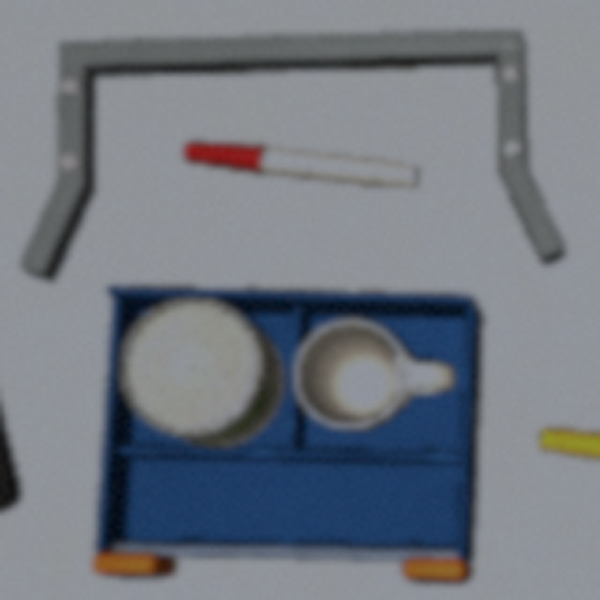

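Run:
```python
from bench import r
from h import *
s=r.snapshot("top")
P=dict(backL=(90,67,22),backR=(498,59,22),sideLtop=(60,45,22),sideRtop=(524,33,22),sideLin=(90,185,22),sideRin=(500,168,22),mk1=(184,151,8),mk2=(419,177,8),
farL=(112,289,55),farR=(478,300,55),bLn=(96,572,49),bLi=(158,573,49),bRi=(406,577,49),bRn=(468,580,49),bLf=(97,553,49),bRf=(467,559,49),divL=(122,452,30),divR=(464,458,30))
for k,(u,v,z) in P.items(): print(k,w(s,125+(u+.5)/3.75-.5,125+(v+.5)/3.75-.5,z).round(1))
for k,u,v,z in (("tape",383,294,25),("mug",460,225,100)): print(k,w(s,u,v,z).round())
```

```text
backL [746.3 331.5  22. ]
backR [759.2  97.5  22. ]
sideLtop [758.9 349.5  22. ]
sideRtop [775.5  83.   22. ]
sideLin [676.4 326.5  22. ]
sideRin [693.7  93.8  22. ]
mk1 [702.2 279.    8. ]
mk2 [690.8 142.3   8. ]
farL [609.4 298.7  55. ]
farR [608.8  99.6  55. ]
bLn [455.5 298.3  49. ]
bLi [455.7 265.4  49. ]
bRi [456.3 132.9  49. ]
bRn [455.4  99.5  49. ]
bLf [465.7 298.5  49. ]
bRf [466.7 100.5  49. ]
divL [522.6 295.3  30. ]
divR [523.8 106.6  30. ]
tape [ 431. -178.   25.]
mug [ 570. -318.  100.]
```

The enlarged crop shows:
- Dock yaw is about +3.3°, with its origin near (680,210).
- The crate is at about (538,199) with yaw 0.
- The marker centre is (696.5,210.6), with its axis at 4.8°.

I'll go over the crate first.

Call:
apply_moves(angular=[[0,0,0.43],[0,0,0.43],[0,0,0.43],[0,0,0.43],[0,0,0.43],[0,0,0.43],[0,0,0.43],[0,0,0.43],[0,0,0.43],[0,0,0.43],[0,0,0.43],[0,0,0.43],[0,0,0.43],[0,0,0.43],[0,0,0.43],[0,0,0.43],[0,0,0.43],[0,0,0.43],[0,0,0.43],[0,0,0.43]], travel=[[0.3,0.925,0],[0.3,0.925,0],[0.3,0.925,0],[0.3,0.925,0],[0.3,0.925,0],[0.3,0.925,0],[0.3,0.925,0],[0.3,0.925,0],[0.3,0.925,0],[0.3,0.925,0],[0.3,0.925,0],[0.3,0.925,0],[0.3,0.925,0],[0.3,0.925,0],[0.3,0.925,0],[0.3,0.925,0],[0.3,0.925,0],[0.3,0.925,0],[0.3,0.925,0],[0.3,0.925,0]], jaw=[0.5,0.5,0.5,0.5,0.5,0.5,0.5,0.5,0.5,0.5,0.5,0.5,0.5,0.5,0.5,0.5,0.5,0.5,0.5,0.5], force=25)

```text
time: 2.65
tool_pos: [503.1, 202.0, 256.0]
tcp_rot: [-180.0, 0.0, 94.9]
ft_force: [1.1, -0.2, 0.3]
finger_gap: 43.0
grip_force: 0.0
```

Call:
apply_moves(angular=[[0,0,0],[0,0,0],[0,0,0],[0,0,0],[0,0,0],[0,0,0],[0,0,0]], travel=[[0.8,0.035,-0.65],[0.8,0.035,-0.65],[0.8,0.035,-0.65],[0.8,0.035,-0.65],[0.8,0.035,-0.65],[0.8,0.035,-0.65],[0.04,0,0]], jaw=[0.5,0.5,0.5,0.5,0.5,0.5,0.5])

```text
time: 3.52
tool_pos: [695.2, 208.2, 94.5]
tcp_rot: [-179.6, 0.1, 94.8]
ft_force: [-0.4, -0.8, -0.3]
finger_gap: 43.0
grip_force: 0.0
```

Run:
```python
from bench import r
import cv2
s=r.snapshot("wrist"); cv2.imwrite("pics/w1.png",s["color"][:,:,::-1]); print(s["mount"],s["fx"],s["cx"],s["cy"])
```

```text
[[ 2.08084123e-03 -9.49838013e-01 -3.12735381e-01  8.09200331e+01]
 [ 9.99997816e-01  2.03713490e-03  4.66491907e-04 -1.09084739e+00]
 [ 1.93992412e-04 -3.12735669e-01  9.49840178e-01 -1.17609971e+02]
 [ 0.00000000e+00  0.00000000e+00  0.00000000e+00  1.00000000e+00]] 333.6625844882421 323.8553721673732 242.34462224624266
```

View pics/w1.png

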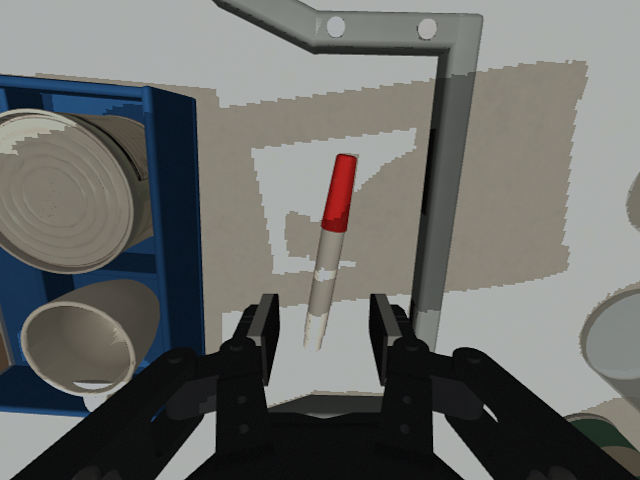

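The marker's red cap end is at (346,155) and its white end at (313,349), between the open fingers.

```bash
cat >> h.py <<'E'
from scipy.spatial.transform import Rotation as Ro
def ww(s,st,u,v,z):
    M=s["mount"]; T=Ro.from_euler("xyz",st["tcp_rot"],degrees=True).as_matrix()
    d=T@M[:3,:3]@np.array([(u-s["cx"])/s["fx"],(v-s["cy"])/s["fy"],1]); c=T@M[:3,3]+st["tool_pos"]
    return c+d*(z-c[2])/d[2]
E
python3 - <<'E'
from bench import r
from h import *
st=r.sense(); s=r.snapshot("wrist")
print(st["tool_pos"],st["tcp_rot"])
for u,v,z in ((346,155,8),(313,349,8),(452,55,22),(425,340,22),(188,95,55),(200,350,55)): print(ww(s,st,u,v,z).round(1))
E
```

```text
[695.66910432 208.54949076  97.19870171] [-1.79729192e+02  3.68371659e-02  9.47720390e+01]
[701.7 277.3   8. ]
[692.3 138.8   8. ]
[749.7 332.2  22. ]
[766.5 162.8  22. ]
[626.6 299.6  55. ]
[627.8 166.7  55. ]
```

Call:
apply_moves(angular=[[0,0,0],[0,0,0],[0,0,0],[0,0,0],[0,0,0],[0,0,0],[0,0,0]], travel=[[0.02,0,-0.7],[0,0,-0.7],[0,0,-0.35],[0,0,0],[0,0,0],[0,0,0],[0,0,0]], jaw=[0.5,0.5,0.5,0.1,0,0,0])

```text
time: 4.5
tool_pos: [698.4, 209.4, 31.9]
tcp_rot: [179.9, -0.0, 94.8]
ft_force: [-1.1, -0.1, 4.8]
finger_gap: 13.9
grip_force: 25.6
```

Call:
apply_moves(angular=[[0,0,0],[0,0,0],[0,0,0],[0,0,0],[0,0,0],[0,0,-0.2],[0,0,-0.2],[0,0,-0.15],[0,0,0],[0,0,0],[0,0,0],[0,0,0]], travel=[[0,0,0.3],[0,0,0.6],[0,0,0.8],[0,0,0.8],[-0.5,0,0.2],[-0.8,0,0],[-0.8,-0.1,0],[-0.8,-0.1,0],[-0.8,-0.05,0],[-0.8,0,0],[-0.5,0,0],[0,0,0]], jaw=[0,0,0,0,0,0,0,0,0,0,0,0])

```text
time: 6.0
tool_pos: [497.2, 199.4, 140.1]
tcp_rot: [179.9, -0.0, 90.4]
ft_force: [1.0, 0.3, -0.2]
finger_gap: 14.1
grip_force: 24.9
```

Run:
```python
from bench import r
import cv2
st=r.sense(); print(st["tool_pos"],st["tcp_rot"],st["ft_force"],st["finger_gap"])
s=r.snapshot("wrist"); cv2.imwrite("pics/w2.png",s["color"][:,:,::-1])
```

```text
[497.18377978 199.43659731 140.1240087 ] [ 1.79890167e+02 -3.57780540e-02  9.04370733e+01] [ 0.9576015   0.27861329 -0.16781037] 14.14810434635969
```

View pics/w2.png

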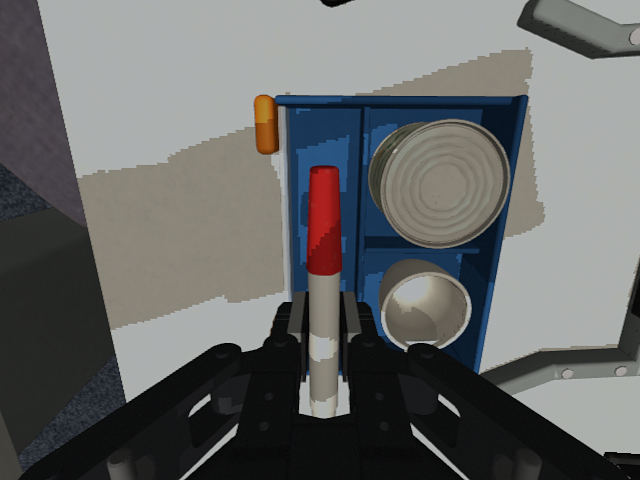

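The marker is held straight over the tray. The clear panel's top edge is at u≈288, the divider's at u≈362, and the left bumper's pushing face at u≈255.

Run:
```python
from bench import r
from h import *
st=r.sense(); s=r.snapshot("wrist")
for u,v,z in ((288,200,30),(290,280,30),(359,200,30),(255,125,49),(277,97,45),(527,97,55),(527,99,55),(324,168,120),(322,415,120)): print(ww(s,st,u,v,z).round(1))
```

```text
[472.3 235.9  30. ]
[472.4 175.6  30. ]
[521.3 236.3  30. ]
[455.9 284.1  49. ]
[468.9 299.8  45. ]
[610.2 300.3  55. ]
[610.4 299.2  55. ]
[496.6 266.6 120. ]
[496.8 139.7 120. ]
```

Call:
apply_moves(angular=[[0,0,0],[0,0,0],[0,0,0],[0,0,0],[0,0,0],[0,0,0],[0,0,0],[0,0,0]], travel=[[0,0,-0.7],[0,0,-0.7],[0,0,-0.6],[0,0,0],[0,0,0],[0,0,0],[0,0,0],[0,0,0]], jaw=[0,0,0,0,0,0.3,0.3,0.3])

```text
time: 7.1
tool_pos: [497.8, 199.2, 58.9]
tcp_rot: [179.9, -0.0, 90.4]
ft_force: [-0.0, 0.6, 0.3]
finger_gap: 25.8
grip_force: 0.0
```

Call:
apply_moves(angular=[[0,0,0],[0,0,0],[0,0,0],[0,0,0],[0,0,0],[0,0,0],[0,0,0],[0,0,0]], travel=[[0,0,0.8],[0,0,0.8],[-0.7,0.4,0.4],[-0.7,0.5,0],[-0.7,0.5,0],[-0.1,0.5,0],[0,0.2,0],[0,0,0]], jaw=[0.3,0.3,0,0,0,0,0,0])

```text
time: 8.1
tool_pos: [409.7, 283.3, 138.4]
tcp_rot: [180.0, 0.0, 90.4]
ft_force: [0.6, -0.5, 0.0]
finger_gap: 0.1
grip_force: 0.0
```

Run:
```python
from bench import r
import cv2
st=r.sense(); print(st["tool_pos"],st["tcp_rot"],st["ft_force"],st["finger_gap"])
s=r.snapshot("top"); cv2.imwrite("pics/t2.png",cv2.resize(s["color"][125:285,125:285,::-1],(600,600),interpolation=cv2.INTER_CUBIC))
```

```text
[409.74344969 283.28339836 138.4391591 ] [1.79982536e+02 4.07070284e-03 9.04426801e+01] [ 6.20364957e-01 -5.00496072e-01  2.38484802e-04] 0.08473999006540654
```

View pics/t2.png

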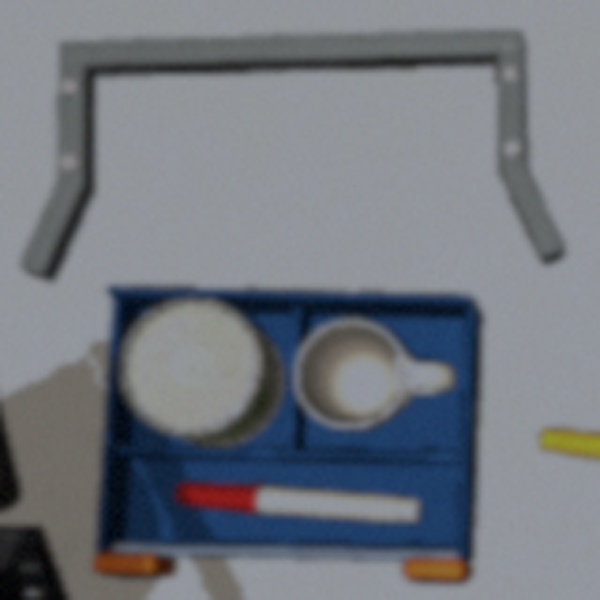

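The marker lies in the tray, from about (178,493) to (418,510) in the crop. Now I'll make the first left push.

Call:
apply_moves(angular=[[0,0,0],[0,0,0],[0,0,0],[0,0,0],[0,0,0],[0,0,0],[0,0,0],[0,0,0],[0,0,0],[0,0,0],[0,0,0],[0,0,0]], travel=[[0,0,-0.9],[0,0,-0.9],[0,0,-0.6],[0.5,0,-0.05],[0.2,0,0],[0.2,0,0],[0.2,0,0],[0.2,0,0],[0,0,0],[-0.4,0,0],[-0.8,0,0],[-0.2,0,0]], jaw=[0,0,0,0,0,0,0,0,0,0,0,0])

```text
time: 9.65
tool_pos: [404.3, 282.9, 40.2]
tcp_rot: [-180.0, 0.0, 90.4]
ft_force: [-0.2, -0.4, -0.1]
finger_gap: -0.1
grip_force: 0.0
```

```bash
cat > m.py <<'E'
from h import *
import cv2,sys
from bench import r
def rect(img,s):
    hsv=cv2.cvtColor(img,cv2.COLOR_BGR2HSV)
    m=cv2.inRange(hsv,(100,110,25),(125,255,255)); m[:120]=0; m[300:]=0; m[:,:130]=0; m[:,290:]=0
    m=cv2.morphologyEx(m,cv2.MORPH_OPEN,np.ones((2,2)))
    p=np.argwhere(m)[:,::-1].astype(float)
    q=np.array([w(s,u,v,45)[:2] for u,v in p]).astype(np.float32)
    (c,d,a)=cv2.minAreaRect(q); a=(a+45)%90-45
    return np.array(c),np.array(d),a
s=r.snapshot("top"); img=s["color"][:,:,::-1].copy()
c0,d0,a0=rect(cv2.imread("pics/top0.png"),s)
c,d,a=rect(img,s)
print("size",d0.round(),d.round(),"base",c0.round(1),round(a0,1))
yaw=a-a0; off=np.array([539.5,199.5])-c0; t=np.radians(yaw)
Rm=lambda t:np.array([[np.cos(t),-np.sin(t)],[np.sin(t),np.cos(t)]])
p=c+Rm(t)@off; print("crate",p.round(1),"yaw",round(yaw,1))
D=np.radians(3.3); print("in dock",(Rm(-D)@(p-[680.3,210.3])).round(1),"yaw",round(yaw-3.3,1))
for n,y in (("L",83),("R",-83)): print(n,(p+Rm(t)@[-84.5,y]).round(1))
E
python3 m.py
```

```text
size [142. 198.] [199. 143.] base [538.9 197.8] 0.1
crate [553.1 193. ] yaw -5.3
in dock [-128.  -10.] yaw -8.6
L [476.7 283.5]
R [461.2 118.2]
```

Call:
apply_moves(angular=[[0,0,0],[0,0,0],[0,0,0],[0,0,0],[0,0,0],[0,0,0],[0,0,0],[0,0,0],[0,0,0],[0,0,0],[0,0,0],[0,0,0],[0,0,0],[0,0,0],[0,0,0],[0,0,0]], travel=[[0,-0.8,0],[0,-0.8,0],[0,-0.8,0],[0,-0.8,0],[0,-0.9,0],[0,0,0],[0.6,0,0],[0.25,0,0],[0.2,0,0],[0.2,0,0],[0.2,0,0],[0.2,0,0],[0.2,0,0],[0.15,0,0],[-0.4,0,0],[-0.8,0,0]], jaw=[0,0,0,0,0,0,0,0,0,0,0,0,0,0,0,0])

```text
time: 11.7
tool_pos: [438.2, 119.4, 40.7]
tcp_rot: [179.9, -0.0, 90.4]
ft_force: [0.3, -0.0, -0.2]
finger_gap: 0.1
grip_force: 0.0
```

```bash
python3 m.py
```

```text
size [142. 198.] [138. 198.] base [538.9 197.8] 0.1
crate [579.7 206.1] yaw 4.4
in dock [-100.6    1.5] yaw 1.1
L [489.2 282.4]
R [501.8 116.8]
```

Call:
apply_moves(angular=[[0,0,0],[0,0,0],[0,0,0],[0,0,0],[0,0,0],[0,0,0],[0,0,0],[0,0,0],[0,0,0],[0,0,0],[0,0,0],[0,0,0],[0,0,0],[0,0,0],[0,0,0],[0,0,0]], travel=[[-0.2,0.8,0],[0,0.8,0],[0,0.8,0],[0,0.8,0],[0,0.9,0],[0,0,0],[0.8,0,0],[0.25,0,0],[0.2,0,0],[0.2,0,0],[0.2,0,0],[0.2,0,0],[0.2,0,0],[0.2,0,0],[-0.4,0,0],[-0.9,0,0]], jaw=[0,0,0,0,0,0,0,0,0,0,0,0,0,0,0,0])

```text
time: 13.75
tool_pos: [467.7, 282.7, 40.5]
tcp_rot: [180.0, -0.0, 90.3]
ft_force: [0.3, 0.5, 0.8]
finger_gap: -0.1
grip_force: 0.0
```

```bash
python3 m.py
```

```text
size [142. 198.] [199. 143.] base [538.9 197.8] 0.1
crate [605.9 189.8] yaw -7.5
in dock [-75.4 -16.2] yaw -10.8
L [533.  283.1]
R [511.3 118.5]
```

Call:
apply_moves(angular=[[0,0,0],[0,0,0],[0,0,0],[0,0,0],[0,0,0],[0,0,0],[0,0,0],[0,0,0],[0,0,0],[0,0,0],[0,0,0],[0,0,0],[0,0,0],[0,0,0],[0,0,0],[0,0,0]], travel=[[-0.4,0.0,0],[0,-0.8,0],[0,-0.8,0],[0,-0.8,0],[0,-0.8,0],[0,-0.9,0],[0,0,0],[0.8,0,0],[0.4,0,0],[0.2,0,0],[0.2,0,0],[0.2,0,0],[0.2,0,0],[0.2,0,0],[-0.4,0,0],[-0.9,0,0]], jaw=[0,0,0,0,0,0,0,0,0,0,0,0,0,0,0,0])

```text
time: 15.8
tool_pos: [487.8, 119.7, 40.6]
tcp_rot: [179.9, -0.0, 90.4]
ft_force: [-0.5, 0.7, -0.1]
finger_gap: 0.2
grip_force: 0.0
```

```bash
python3 m.py
```

```text
size [142. 198.] [115. 198.] base [538.9 197.8] 0.1
crate [647.6 205. ] yaw 2.8
in dock [-33.   -3.4] yaw -0.5
L [559.1 283.8]
R [567.2 118. ]
```

Call:
apply_moves(angular=[[0,0,0],[0,0,0],[0,0,0],[0,0,0],[0,0,0],[0,0,0],[0,0,0],[0,0,0],[0,0,0],[0,0,0],[0,0,0],[0,0,0],[0,0,0],[0,0,0],[0,0,0]], travel=[[-0.25,0.0,0],[0,0.8,0],[0,0.8,0],[0,0.8,0],[0,0.8,0],[0,0.9,0],[0,0,0],[0.8,0,0],[0.5,0,0],[0.2,0,0],[0.2,0,0],[0,0,0],[-0.4,0,0],[-0.8,0,0],[0,0,0]], jaw=[0,0,0,0,0,0,0,0,0,0,0,0,0,0,0])

```text
time: 17.73
tool_pos: [495.0, 282.6, 39.4]
tcp_rot: [-179.9, 0.1, 90.4]
ft_force: [0.5, -0.2, 0.1]
finger_gap: -0.1
grip_force: 0.0
```

```bash
sed -i 's/^    (c,d,a)=cv2.minAreaRect(q); a=(a+45)%90-45/    (c,d,a)=cv2.minAreaRect(q); b=cv2.boxPoints((c,d,a)); a=(a+45)%90-45; b=b[np.argsort(b[:,0])][2:]; t=np.radians(a); c=b.mean(0)-71.3*np.array([np.cos(t),np.sin(t)])/; s/m\[300:\]=0/m[300:]=0/' m.py; python3 m.py
```

```text
size [142. 198.] [198. 142.] base [538.3 197.8] 0.1
crate [643.1 199.6] yaw -1.1
in dock [-37.8  -8.5] yaw -4.4
L [560.2 284.2]
R [556.9 118.3]
```

Call:
apply_moves(angular=[[0,0,0],[0,0,0],[0,0,0],[0,0,0],[0,0,0],[0,0,0],[0,0,0],[0,0,0],[0,0,0],[0,0,0],[0,0,0],[0,0,0],[0,0,0],[0,0,0]], travel=[[0,-0.8,0],[0,-0.8,0],[0,-0.8,0],[0,-0.8,0],[0,-0.9,0],[0,0,0],[0.8,0,0],[0.4,0,0],[0.2,0,0],[0.2,0,0],[0.2,0,0],[0,0,0],[-0.4,0,0],[-0.9,0,0]], jaw=[0,0,0,0,0,0,0,0,0,0,0,0,0,0])

```text
time: 19.52
tool_pos: [518.3, 119.6, 40.9]
tcp_rot: [179.9, -0.0, 90.4]
ft_force: [-0.2, 0.4, 0.1]
finger_gap: -0.4
grip_force: 0.0
```

```bash
python3 m.py
```

```text
size [142. 198.] [ 88. 204.] base [538.3 197.8] 0.1
crate [660.5 212.2] yaw 5.9
in dock [-19.6   3.1] yaw 2.6
L [568.  286.1]
R [585. 121.]
```

Call:
apply_moves(angular=[[0,0,0],[0,0,0],[0,0,0],[0,0,0],[0,0,0],[0,0,0],[0,0,0],[0,0,0],[0,0,0],[0,0,0],[0,0,0],[0,0,0],[0,0,0],[0,0,0],[0,0,0]], travel=[[-0.2,0,0],[0,0.8,0],[0,0.8,0],[0,0.8,0],[0,0.8,0],[0,0.95,0],[0,0,0],[0.7,0,0],[0.3,0,0],[0.2,0,0],[0.2,0,0],[0.2,0,0],[0,0,0],[-0.4,0,0],[-0.9,0,0]], jaw=[0,0,0,0,0,0,0,0,0,0,0,0,0,0,0])

```text
time: 21.45
tool_pos: [522.0, 284.6, 40.6]
tcp_rot: [179.9, -0.0, 90.3]
ft_force: [-1.2, 0.1, 1.0]
finger_gap: -0.2
grip_force: 0.0
```

```bash
python3 m.py
```

```text
size [142. 198.] [144. 199.] base [538.3 197.8] 0.1
crate [674.7 202.6] yaw 1.1
in dock [-6.  -7.4] yaw -2.2
L [588.7 284. ]
R [591.8 118. ]
```

Call:
apply_moves(angular=[[0,0,0],[0,0,0],[0,0,0],[0,0,0],[0,0,0],[0,0,0],[0,0,0],[0,0,0],[0,0,0],[0,0,0],[0,0,0],[0,0,0],[0,0,0]], travel=[[0,-0.8,0],[0,-0.8,0],[0,-0.8,0],[0,-0.8,0],[0,-0.95,0],[0,0,0],[0.7,0,0],[0.55,0,0],[0.1,0,0],[0.1,0,0],[0.1,0,0],[0.08,0,0],[0,0,0]], jaw=[0,0,0,0,0,0,0,0,0,0,0,0,0])

```text
time: 23.12
tool_pos: [585.1, 119.1, 39.6]
tcp_rot: [-179.9, 0.0, 90.4]
ft_force: [-4.3, -3.0, 0.1]
finger_gap: -0.2
grip_force: 1.9
```

Call:
apply_moves(angular=[[0,0,0],[0,0,0]], travel=[[0.05,0,0],[0,0,0]], jaw=[0,0])

```text
time: 23.38
tool_pos: [588.1, 119.3, 39.9]
tcp_rot: [-180.0, 0.0, 90.4]
ft_force: [-2.8, -0.5, -2.1]
finger_gap: 0.3
grip_force: 1.2
```

Call:
apply_moves(angular=[[0,0,0],[0,0,0],[0,0,0],[0,0,0],[0,0,0],[0,0,0],[0,0,0],[0,0,0]], travel=[[-0.4,0,0],[-0.9,0,0],[-0.4,0.8,0],[0,0.8,0],[0,0.8,0],[0,0.8,0],[0,0.95,0],[0,0,0]], jaw=[0,0,0,0,0,0,0,0])

```text
time: 24.38
tool_pos: [521.0, 288.1, 41.1]
tcp_rot: [179.9, -0.1, 90.6]
ft_force: [-0.1, 0.2, -0.4]
finger_gap: -0.0
grip_force: 0.0
```

```bash
python3 m.py
```

```text
size [142. 198.] [144. 198.] base [538.3 197.8] 0.1
crate [682.4 206.2] yaw 4.0
in dock [ 1.9 -4.3] yaw 0.7
L [592.4 283.1]
R [603.9 117.5]
```

Call:
apply_moves(angular=[[0,0,0],[0,0,0],[0,0,0],[0,0,0],[0,0,0],[0,0,0]], travel=[[0.7,-0.05,0],[0.5,0,0],[0.1,0,0],[0.1,0,0],[0.05,0,0],[0,0,0]], jaw=[0,0,0,0,0,0])

```text
time: 25.18
tool_pos: [577.8, 283.1, 40.0]
tcp_rot: [-179.9, 0.0, 90.4]
ft_force: [-2.4, 0.4, 1.3]
finger_gap: -0.1
grip_force: 1.7
```

Call:
apply_moves(angular=[[0,0,0],[0,0,0]], travel=[[0.05,0,0],[0,0,0]], jaw=[0,0])

```text
time: 25.42
tool_pos: [579.3, 283.5, 40.0]
tcp_rot: [-179.9, 0.0, 90.4]
ft_force: [-8.1, 0.2, 3.7]
finger_gap: -0.0
grip_force: 4.1
```

Call:
apply_moves(angular=[[0,0,0],[0,0,0]], travel=[[0.05,0,0],[0,0,0]], jaw=[0,0])

```text
time: 25.68
tool_pos: [579.5, 283.4, 39.9]
tcp_rot: [-179.6, 0.0, 90.5]
ft_force: [-17.9, -0.9, 11.8]
finger_gap: 0.2
grip_force: 9.5
```

Call:
apply_moves(angular=[[0,0,0],[0,0,0],[0,0,0],[0,0,0],[0,0,0],[0,0,0],[0,0,0],[0,0,0],[0,0,0],[0,0,0],[0,0,0],[0,0,0],[0,0,0]], travel=[[-0.4,0,0],[-0.9,0,0],[-0.2,-0.8,0],[0,-0.8,0],[0,-0.8,0],[0,-0.8,0],[0,-0.9,0],[0,0,0],[0.7,0,0],[0.7,0,0],[0.1,0,0],[0.07,0,0],[0,0,0]], jaw=[0,0,0,0,0,0,0,0,0,0,0,0,0])

```text
time: 27.3
tool_pos: [584.7, 119.5, 40.0]
tcp_rot: [-180.0, 0.0, 90.4]
ft_force: [0.9, 1.2, -0.3]
finger_gap: 0.3
grip_force: 0.0
```

Call:
apply_moves(angular=[[0,0,0],[0,0,0]], travel=[[0.08,0,0],[0,0,0]], jaw=[0,0])

```text
time: 27.55
tool_pos: [588.4, 119.2, 40.2]
tcp_rot: [-180.0, -0.0, 90.4]
ft_force: [0.1, 0.4, 0.0]
finger_gap: -0.2
grip_force: 0.2
```

Call:
apply_moves(angular=[[0,0,0],[0,0,0]], travel=[[0.05,0,0],[0,0,0]], jaw=[0,0])

```text
time: 27.8
tool_pos: [589.8, 118.9, 40.1]
tcp_rot: [-179.9, 0.0, 90.4]
ft_force: [-5.1, -0.7, 4.0]
finger_gap: 0.4
grip_force: 2.8
```

Call:
apply_moves(angular=[[0,0,0],[0,0,0]], travel=[[0.05,0,0],[0,0,0]], jaw=[0,0])

```text
time: 28.05
tool_pos: [590.0, 118.9, 40.1]
tcp_rot: [-179.6, 0.0, 90.4]
ft_force: [-17.5, -2.4, 12.8]
finger_gap: 0.3
grip_force: 8.5
```

Call:
apply_moves(angular=[[0,0,0],[0,0,0],[0,0,0],[0,0,0],[0,0,0],[0,0,0],[0,0,0],[0,0,0]], travel=[[-0.4,0,0],[-0.9,0,0],[-0.8,0,0.5],[-0.8,0,0.8],[-0.5,0,0.8],[0,0,0.8],[0,0,0],[0,0,0]], jaw=[0,0,0,0,0,0,0,0])

```text
time: 29.05
tool_pos: [456.6, 119.1, 156.0]
tcp_rot: [180.0, -0.0, 90.4]
ft_force: [0.0, -0.4, -0.2]
finger_gap: 0.1
grip_force: 0.0
```

```bash
python3 m.py
python3 - <<'E'
from bench import r
import cv2
s=r.snapshot("top"); cv2.imwrite("pics/t3.png",cv2.resize(s["color"][115:275,125:285,::-1],(600,600),interpolation=cv2.INTER_CUBIC))
E
```

```text
size [142. 198.] [144. 200.] base [538.3 197.8] 0.1
crate [684.4 206.2] yaw 3.6
in dock [ 3.9 -4.4] yaw 0.3
L [594.9 283.7]
R [605.3 118.1]
```

View pics/t3.png

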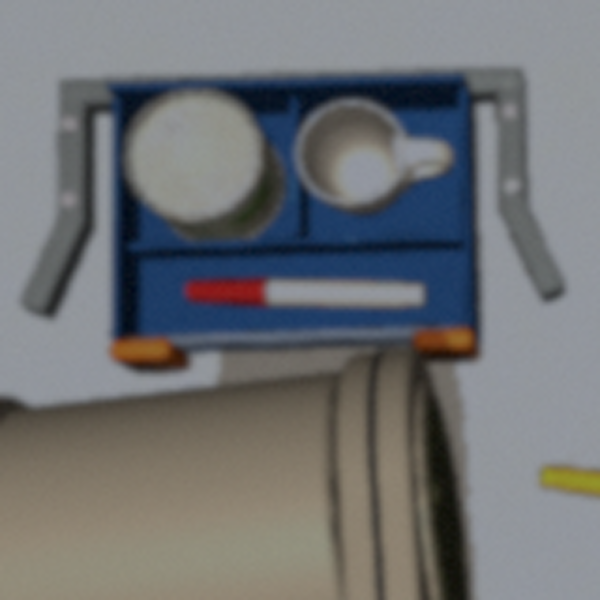

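The crate sits square against the back rail, with its far wall at crop row ~80. The marker is in the tray at (185–425, 293), and the robot touches nothing.

```bash
python3 -c "
from bench import r
print(r.hand_in())"
```

```text
the job is handed in; nothing more can be done
None
```

I handed the job in at about 29 s (no verdict came back): the marker is in the front tray, and the crate, pushed left and right in turn, sits against the back rail, square to about 0.3° and 4 mm off centre by my camera estimate.

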